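Push the candle tray between burner and speaker onto its pad

ROBOT

A 6-joint arm with a two-finger parallel gripper is mounted at the origin on the work surface. World frame = base frame: x ahead of the robot, y to its left, z up, the work surface at z = 0. Lengths are in m, angles in rad, forces in N, time in s.
With the tool pointing down it reaches from about 0.425 to 0.95 m from the base axis. Payload 3.5 kg.
Tool frame: the origin (TCP) lies between the finger pads; the fingertips stand 14 mm ahead of it and the grasp point (between the pads) lies 5 mm behind it; z points along the fingers, y is the line along which they close (so a half turn about z gives the same grasp; the last joint's range is limited). The gripper opens to 85 mm and grips with 20 to 120 N. Pads are 22 mm wide; open, the fingers measure 114 mm over their backs; the gripper's body (76 mm by 85 mm) begins 54 mm behind the grasp point. The pads swing forward as they close: fully open they stand 13 mm farther back than shut.
Start: joints at [1.135, 0.286, 1.577, -0, 1.279, -0.15], TCP at [0.19, 0.648, 0.245] pointing down, gripper open.
Joint ranges: [-2.77, 2.77], [-0.9, 2.22], [0.21, 2.48], [-1.53, 4.67], [0.24, 2.81], [-2.84, 2.84]. Speed limits (rad/s): [2.79, 2.79, 3.14, 3.14, 3.14, 3.14].

INTERFACE

Orientations are given as a unit quaternion [x, y, z, w].
In Python, from plant import * gives the robot as it stands.
- The arm moves only by the tool step_arm, never from a script. Its argument "commands" is a list of rows, each an object of numbers: "gripper": the gripper's target within -1 to 1 (shut at 1, half-way at 0, fully open at -1); "x", "y", "z": the shift along the tool's x, y, z in mm; "spin": the turn about the tool's z in degrees. A call has exactly 10 rows; each row shifts and turns the commanded pose from where the row before left it, along the tool's axes as they then stand; what a row does not reach is not made up. A row lasts 1/10 s, in which the tool goes at most 50 mm and 8.59 degrees, less where a joint would pass 70% of its speed; a pose out of reach is approached as far as the arm can. A call with a gripper value outside its range is refused whole. The fingers move at their own pace and stop on an object; "force" is the grip in N (left out, the last holds). Time passes only in rows, so rows that do not move let the fingers close, or fill a call up. It gives the time, the measured TCP pose, the force, the opening and the grip force at its end, in the units of the state.
- get_state(): the state, without advancing time (a new reading comes with each control period).
- read_camera(name): name is "scene" or "top" or "wrist"; returns a dict with "color" (420x560x3 uint8, red, green, blue), "z_map" (420x560 float32, m along the optical axis (not along the pixel's ray), 0 where there is no reading), "fx", "fy", "cx", "cy" (pixels), "eye" and "attitude" of the camera in the world; the wrist camera has in their place "mount" (4x4, takes a point from camera to tool coordinates, whose origin is the TCP and whose axes are the flange's). Camera axes: x right, y up, looking along -z (the intrinsics and any distortion apply to the point x, -y, -z); pixel columns grow to the right and rows downward; lengths in m; the calibration is good to about 2 mm. The wrist camera is an equidistant fisheye: a pixel r from the principal point sees the ray r / f radians off the axis. A picture is of the moment at which its call begins: read the wrist's pose just before it.
- sign_off(): hands the job in; it is judged then, once.
The state is a dict: "time": time; "qpos": joint angles; "dq": joint speeds; "joint_efforts": joint torques, N m; "eef_pos": TCP position; "tcp_rot": TCP orientation; "contact_force": force on the tool from outside, world axes, zero at the start; "wrist_torque": the same for the moment, N m; "opening": opening from 0.0 (shut) to 1.0 (fully open); "finger_force": force on a finger pad.
Only numpy, scipy, OpenCV 4.12 (cv2) and the standard library are available. Lean on these libraries where they do the work, as an engineer would, in place of code of your own. Each camera call takes 0.05 s, during which the arm holds its last target. There are 200 camera calls.

TASK

With the fingertips, gently push the wooden tray with the amber candle through the gap between the white wax burner and the black speaker puck, until the whole tray lies on the dark square pad behind them. Only push the tray along the table: do not grip or lift it, and do not touch the candle, which must stay standing in the tray. Leave everything else where it stands.

Things in the scene. Friction and masses are not known exactly. Their poses are not given: they have to be found in the camera images.
- tray: loose square brown wooden candle tray, 70 x 70 mm outside, 18 mm tall, walls 5 mm thick, a 5 mm thick floor; 0.19 to 0.35 kg. Origin: centre of its underside; its x and y axes run square to its sides, z up. It slides on the table when pushed (about 1 to 4 N).
- candle: amber glass candle with white wax, 40 mm across, 34 mm tall, about 0.09 kg, standing loose inside the tray (its top about 39 mm above the table). Origin: centre of its underside.
- gap (a point): middle of the gap between the two fixed obstacles, at table height. Its x axis runs straight through the gap, from the tray's side to the pad's side; its y axis points from one obstacle to the other. Each obstacle's centre lies 78 mm from it along y; the gap is 76 mm wide at its narrowest. The tray starts 105 to 120 mm before it (negative x), up to 40 mm off its x axis and turned by up to 0.5 rad.
- burner: fixed squat white ceramic wax burner with a wooden top, round, 80 mm across, 45 mm tall, one of the two obstacles (which of the two sides varies). Origin: centre of its underside.
- puck: fixed round black speaker puck with a steel rim, 80 mm across, 45 mm tall, the other obstacle. Origin: centre of its underside.
- pad_center (a point): centre of the dark square pad, 110 x 110 mm, flat on the table (1 mm, no edge to catch on), 95 mm past the gap on its x axis. Axes as the gap's, square to the pad's sides.
- tray_corner0 (a point): outer bottom corner of the tray at its -x -y (35 mm each way from its origin)
- tray_corner1 (a point): outer bottom corner of the tray at its +x -y (35 mm each way from its origin)
- tray_corner2 (a point): outer bottom corner of the tray at its +x +y (35 mm each way from its origin)
- tray_corner3 (a point): outer bottom corner of the tray at its -x +y (35 mm each way from its origin)
- sanitizer: bystander, loose: clear pump bottle of hand sanitizer, body 50 x 75 x 130 mm, 195 mm tall with its pump. Origin: centre of its underside.
- vase: bystander, loose: round white two-handled reed-diffuser vase, 110 mm across, 130 mm tall, reeds to 270 mm. Origin: centre of its underside.
- pencup: bystander, loose: black cup, 76 mm across, 100 mm tall. Origin: centre of its underside.
- wax_cup: bystander, loose: white ceramic cup filled with wax, 80 mm across, 70 mm tall. Origin: centre of its underside.
- matchbox: bystander, loose: cardboard matchbox with a red patch, 56 x 36 x 16 mm. Origin: centre of its underside.
- tealight: bystander, loose: aluminium tealight, 38 mm across, 16 mm tall. Origin: centre of its underside.
There are look-alikes about, which are no part of the job. Several things look just like the tray: the one meant starts farthest from the robot's base.

How it is judged:
By the outcome, as a careful person would: the job done as asked, in the order asked, and still so for the second after the job is handed in, with the robot touching nothing.
It also fails if it takes over 72 s, if anything falls off the work surface, if the arm or the gripper's body presses on something with over 40 N, if the wrist force passes 120 N, or if a joint passes its speed limit or range.

## Working session

There is one attempt and no reset: what is moved stays moved. The work goes in short steps, Python scripts to look and compute and a tool call to move; the robot and the scene stay as the last step left them, time stands still between calls to the robot, and variables do not carry over. Pictures are saved under pics/ and viewed, at most 14 in all, crops included, and the job is handed in when it is done.

Besides the shell and the picture viewer there is one more tool, called as name(argument=value, ...), one argument or row to a line, values as JSON. step_arm: Moves the arm, as the interface text tells. Its arguments: {"type":"object","properties":{"commands":{"type":"array"},"force":{"type":"number"}},"required":["commands"]}

```bash
mkdir -p pics
python3 - <<'E'
from plant import *
import cv2,numpy as np
s=get_state();print(s)
for n in("scene","top"):
    c=read_camera(n);cv2.imwrite(f"pics/{n}0.png",c["color"][:,:,::-1])
    np.savez(f"{n}0.npz",**c);print({k:v for k,v in c.items() if k not in("color","z_map")})
E
```

```text
{'time': 0.0, 'qpos': array([ 1.13499054e+00,  2.87172032e-01,  1.57815910e+00,  1.08510065e-05,
        1.27860722e+00, -1.49997671e-01]), 'dq': array([-1.17839220e-03, -8.86434190e-05, -2.00642426e-04, -8.47218620e-04,
       -2.92256854e-04,  9.33681595e-04]), 'joint_efforts': array([-1.22470596e-03, -4.06000757e+01, -2.92616916e+01, -2.76172250e-04,
        5.69084994e-03, -9.14871805e-07]), 'eef_pos': array([0.19000847, 0.64706072, 0.24395259]), 'tcp_rot': array([ 1.42419620e-01,  9.89805676e-01, -1.12139947e-03, -3.43611538e-04]), 'contact_force': array([ 0.10723778, -0.42399512,  0.26869463]), 'wrist_torque': array([0.03635535, 0.02009357, 0.0121879 ]), 'finger_force': 0.0, 'opening': 0.9977060945671444}
{'fx': 436.4160328387456, 'fy': 436.4160328387456, 'cx': 279.4263507449177, 'cy': 210.73459156710499, 'eye': array([1.05828688, 0.57753006, 0.64036404]), 'attitude': array([0.15802019, 0.40619794, 0.84678313, 0.30494457])}
{'fx': 462.72776487018336, 'fy': 462.72776487018336, 'cx': 276.89125915497897, 'cy': 214.56214854803596, 'eye': array([ 0.36699035, -0.0264091 ,  1.08437032]), 'attitude': array([ 0.06514475, -0.04596248, -0.69767758,  0.7119618 ])}
```

View pics/top0.png

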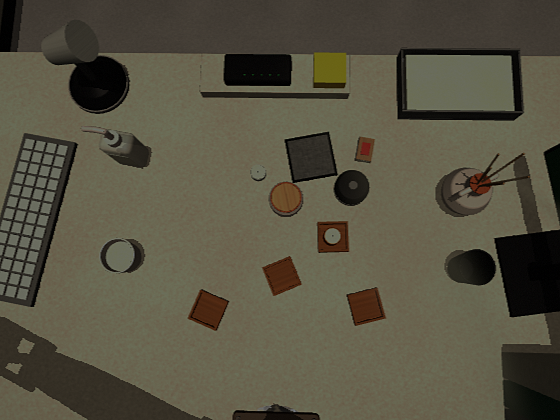

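View pics/scene0.png

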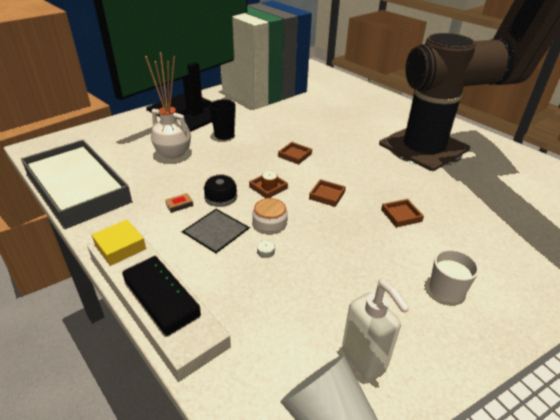

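The top view shows the candle tray at (333,237), the burner at (286,198), the puck at (352,188) and the pad at (311,157). The three empty trays are look-alikes. The tealight is at (258,173) and the matchbox at (365,149).

```bash
cat > h.py <<'E'
import cv2,numpy as np
from scipy.spatial.transform import Rotation as R
def ray(c,px,z):
    px=np.atleast_2d(px).astype(float)
    d=np.c_[(px[:,0]-c["cx"])/c["fx"],-(px[:,1]-c["cy"])/c["fy"],-np.ones(len(px))]
    d=R.from_quat(c["attitude"]).apply(d); e=np.array(c["eye"])
    return e+d*((z-e[2])/d[:,2])[:,None]
def proj(c,P):
    q=R.from_quat(c["attitude"]).inv().apply(np.atleast_2d(P)-c["eye"])
    return np.c_[c["cx"]-c["fx"]*q[:,0]/q[:,2],c["cy"]+c["fy"]*q[:,1]/q[:,2]]
def hsv(c): return cv2.cvtColor(c["color"],cv2.COLOR_RGB2HSV)
def blob(m,win):
    x0,y0,x1,y1=win; k=np.zeros_like(m);k[y0:y1,x0:x1]=m[y0:y1,x0:x1]
    cs,_=cv2.findContours(k,cv2.RETR_EXTERNAL,cv2.CHAIN_APPROX_NONE)
    return max(cs,key=cv2.contourArea)[:,0,:]
E
python3 - <<'E'
from h import *
c=dict(np.load("top0.npz"));H=hsv(c)
im=cv2.resize(c["color"][120:270,230:400],None,fx=4,fy=4,interpolation=cv2.INTER_CUBIC)[:,:,::-1]
cv2.imwrite("pics/crop.png",im)
for p in[(333,224),(333,237),(341,228),(311,157),(286,198),(352,188),(342,188),(300,230),(272,199)]:print(p,H[p[1],p[0]],c["z_map"][p[1],p[0]])
print("forward px: base",proj(c,[[0.6,0,0],[0.7,0,0],[0.6,.1,0]]))
E
```

```text
(333, 224) [ 12 203  49] 1.0863979
(333, 237) [ 35  43 112] 1.0457723
(341, 228) [ 12 196  74] 1.0863938
(311, 157) [18 52 49] 1.1125392
(286, 198) [ 14 162  96] 1.0585883
(352, 188) [21 53 68] 1.0528861
(342, 188) [23 54 19] 1.0581417
(300, 230) [ 23  66 108] 1.0888622
(272, 199) [ 17 158 108] 1.0559547
forward px: base [[279.56246765 189.32044547]
 [280.44245811 148.99890901]
 [237.9160279  188.63538716]]
```

View pics/crop.png

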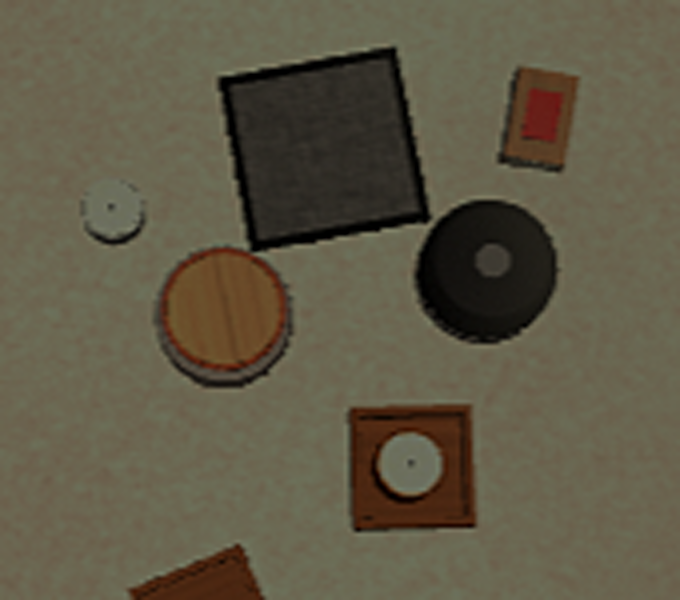

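```bash
cat >> h.py <<'E'
def tray(c,win):
    """tray contour (outer rim, z=18mm) -> centre, yaw, sides"""
    H=hsv(c); m=((H[:,:,0]<20)&(H[:,:,1]>140)).astype(np.uint8)
    b=blob(m,win); P=ray(c,cv2.convexHull(b)[:,0,:],0.018)[:,:2]
    r=cv2.minAreaRect((P*1000).astype(np.float32))
    a=r[2]%90; a=a-90 if a>45 else a
    return np.array(r[0]),a,r[1]
E
python3 - <<'E'
from h import *
c=dict(np.load("top0.npz"));H=hsv(c)
print("tray",tray(c,(310,212,360,262)))
m=((H[:,:,2]<75)).astype(np.uint8)
b=blob(m,(280,128,340,184));P=ray(c,cv2.convexHull(b)[:,0,:],.001)[:,:2]*1000
pad=cv2.minAreaRect(P.astype(np.float32));print("pad",pad)
# wooden top of burner
m2=((H[:,:,1]>110)).astype(np.uint8);b=blob(m2,(265,178,305,218))
(u,v),rr=cv2.minEnclosingCircle(b);bu=ray(c,(u,v),.045)[0]*1000;print("burner",u,v,rr,bu)
b=blob((H[:,:,2]<80).astype(np.uint8),(330,170,375,210))
print(cv2.boundingRect(b))
# puck & burner by depth
z=c["z_map"];yy,xx=np.mgrid[:420,:560]
d=np.stack([(xx-c["cx"])/c["fx"],-(yy-c["cy"])/c["fy"],-np.ones(xx.shape)],-1)*z[...,None]
W=(R.from_quat(c["attitude"]).apply(d.reshape(-1,3))+c["eye"]).reshape(420,560,3)*1000
for n,w in(("burner",(260,175,310,222)),("puck",(328,165,378,212))):
    mm=((W[:,:,2]>20)).astype(np.uint8);b=blob(mm,w);Q=W[b[:,1],b[:,0]]
    mt=np.zeros_like(mm);mt[w[1]:w[3],w[0]:w[2]]=1;k=(mt>0)&(W[:,:,2]>38)
    (cc,rad)=cv2.minEnclosingCircle(W[k][:,:2].astype(np.float32));print(n,cc,rad,np.percentile(W[k][:,2],[5,50,95]))
mt=np.zeros((420,560),bool);mt[228:248,323:345]=1;k=mt&(W[:,:,2]>34)&(H[:,:,1]<100)
print("candle",W[k].mean(0),k.sum())
k=mt.copy();k[:]=0;k[200:225,305:325]=1;print("table z",np.median(W[k][:,2]))
E
```

```text
tray (array([ 487.334198  , -125.39771271]), 2.609269857406616, (70.7788314819336, 69.4595947265625))
pad ((681.4606323242188, -72.17073822021484), (111.45258331298828, 111.63471984863281), 11.30679988861084)
burner 285.481201171875 196.90292358398438 15.78807258605957 [572.84285862 -15.0165937   45.        ]
(333, 170, 37, 36)
burner (487.80224609375, -19.797542572021484) 120.99276733398438 [40.35974189 46.11678432 49.54680485]
puck (500.1305847167969, -107.34442138671875) 155.81039428710938 [40.49981899 45.45499245 48.79219231]
candle [ 486.49929728 -121.84776218   46.04725948] 189
table z 0.901050654397384
```

step_arm(
  commands=[
    {"gripper":0.3,"x":-40,"y":-25},
    {"gripper":0.3,"x":-40,"y":-25},
    {"gripper":0.3,"x":-40,"y":-25},
    {"gripper":0.3,"x":-40,"y":-25},
    {"gripper":0.3,"x":-40,"y":-25},
    {"gripper":0.3,"x":-40,"y":-25},
    {"gripper":0.3,"x":-40,"y":-25},
    {"gripper":0.3,"x":-40,"y":-25},
    {"gripper":0.3,"x":-40,"y":-25},
    {"gripper":0.3,"x":-40,"y":-25},
  ],
  force=20,
)

```text
invalid input
```

step_arm(
  commands=[
    {"gripper":0.3,"x":-14,"y":-46},
    {"gripper":0.3,"x":-14,"y":-46},
    {"gripper":0.3,"x":-14,"y":-46},
    {"gripper":0.3,"x":-14,"y":-46},
    {"gripper":0.3,"x":-14,"y":-46},
    {"gripper":0.3,"x":-14,"y":-46},
    {"gripper":0.3,"x":-14,"y":-46},
    {"gripper":0.3,"x":-14,"y":-46},
    {"gripper":0.3,"x":-14,"y":-46},
    {"gripper":0.3,"x":-14,"y":-46},
  ],
)

```text
invalid input
```

step_arm(
  commands=[
    {"gripper":0.3,"spin":7.8},
    {"gripper":0.3,"spin":7.8},
    {"gripper":0.3,"spin":7.8},
    {"gripper":0.3,"spin":7.8},
    {"gripper":0.3,"spin":7.8},
    {"gripper":0.3,"spin":7.8},
    {"gripper":0.3,"spin":7.8},
    {"gripper":0.3,"spin":7.7},
    {"gripper":0.3},
    {"gripper":0.3},
  ],
)

```text
invalid input
```

```bash
cat >> h.py <<'E'
# gap frame
YAW=np.deg2rad(11.3); PADC=np.array([681.5,-72.2])
X=np.array([np.cos(YAW),np.sin(YAW)]);Y=np.array([-X[1],X[0]]);GAP=PADC-95*X
def g(p): p=np.array(p)-GAP; return np.array([p@X,p@Y])
def goto(s,gx,gy,z,yawy):
    """tool shifts (mm, deg) from state s to gap-frame target; yawy = tool y angle in gap frame, deg. shift given in axes AFTER the turn"""
    M=R.from_quat(s["tcp_rot"]).as_matrix(); p=np.array(s["eef_pos"])*1000
    a=np.rad2deg(np.arctan2(M[1,1],M[0,1]))-11.3
    d=GAP+gx*X+gy*Y-p[:2]
    t=np.deg2rad(yawy+11.3);ty=np.array([np.cos(t),np.sin(t)]);tx=np.array([-ty[1],ty[0]])
    print("tcp gap",g(p[:2]).round(1),"z",p[2].round(1),"yaw_y",a.round(2),"q",np.round(s["qpos"],2),"f",np.round(s["contact_force"],1),"open",s["opening"])
    print("tilt z",M[:,2].round(4),"spin",((a-yawy+180)%360-180).round(2),"x",(d@tx).round(1),"y",(d@ty).round(1),"z",(p[2]-z).round(1),"t",s["time"])
E
python3 - <<'E'
from plant import *
from h import *
goto(get_state(),-106,-78,80,0)
E
```

```text
tcp gap [-246.   801.7] z 244.1 yaw_y 62.32 q [ 1.14  0.29  1.58  0.    1.28 -0.15] f [-0.4 -0.1  0.8] open 1.0010538381826535
tilt z [-9.0e-04 -1.9e-03 -1.0e+00] spin 62.32 x -879.7 y 140.0 z 164.1 t 0.1
```

step_arm(
  commands=[
    {"gripper":0.3,"x":-40,"y":-25,"z":0,"spin":0},
    {"gripper":0.3,"x":-40,"y":-25,"z":0,"spin":0},
    {"gripper":0.3,"x":-40,"y":-25,"z":0,"spin":0},
    {"gripper":0.3,"x":-40,"y":-25,"z":0,"spin":0},
    {"gripper":0.3,"x":-40,"y":-25,"z":0,"spin":0},
    {"gripper":0.3,"x":-40,"y":-25,"z":0,"spin":0},
    {"gripper":0.3,"x":-40,"y":-25,"z":0,"spin":0},
    {"gripper":0.3,"x":-40,"y":-25,"z":0,"spin":0},
    {"gripper":0.3,"x":-40,"y":-25,"z":0,"spin":0},
    {"gripper":0.3,"x":-40,"y":-25,"z":0,"spin":0},
  ],
  force=20,
)

```text
time: 1.1
eef_pos: [0.5042, 0.2933, 0.2449]
tcp_rot: [0.142, 0.99, -0.0, -0.0]
contact_force: [0.3, 1.3, 0.8]
opening: 0.351
finger_force: 0.0
```

step_arm(
  commands=[
    {"gripper":0.3,"x":-14,"y":-46,"z":0,"spin":0},
    {"gripper":0.3,"x":-14,"y":-46,"z":0,"spin":0},
    {"gripper":0.3,"x":-14,"y":-46,"z":0,"spin":0},
    {"gripper":0.3,"x":-14,"y":-46,"z":0,"spin":0},
    {"gripper":0.3,"x":-14,"y":-46,"z":0,"spin":0},
    {"gripper":0.3,"x":-14,"y":-46,"z":0,"spin":0},
    {"gripper":0.3,"x":-14,"y":-46,"z":0,"spin":0},
    {"gripper":0.3,"x":-14,"y":-46,"z":0,"spin":0},
    {"gripper":0.3,"x":-14,"y":-46,"z":0,"spin":0},
    {"gripper":0.3,"x":-14,"y":-46,"z":0,"spin":0},
  ],
)

```text
time: 2.1
eef_pos: [0.5076, -0.1876, 0.245]
tcp_rot: [0.143, 0.99, 0.0, -0.0]
contact_force: [0.5, -0.0, -0.7]
opening: 0.349
finger_force: 0.0
```

step_arm(
  commands=[
    {"gripper":0.3,"x":0,"y":0,"z":0,"spin":7.8},
    {"gripper":0.3,"x":0,"y":0,"z":0,"spin":7.8},
    {"gripper":0.3,"x":0,"y":0,"z":0,"spin":7.8},
    {"gripper":0.3,"x":0,"y":0,"z":0,"spin":7.8},
    {"gripper":0.3,"x":0,"y":0,"z":0,"spin":7.8},
    {"gripper":0.3,"x":0,"y":0,"z":0,"spin":7.8},
    {"gripper":0.3,"x":0,"y":0,"z":0,"spin":7.8},
    {"gripper":0.3,"x":0,"y":0,"z":0,"spin":7.7},
    {"gripper":0.3,"x":0,"y":0,"z":0,"spin":0},
    {"gripper":0.3,"x":0,"y":0,"z":0,"spin":0},
  ],
)

```text
time: 3.1
eef_pos: [0.508, -0.1857, 0.2449]
tcp_rot: [0.633, 0.774, -0.0, -0.0]
contact_force: [-0.6, -0.7, 0.1]
opening: 0.347
finger_force: 0.0
```

Run:
```python
from plant import *
from h import *
goto(get_state(),-106,-78,80,0)
```

```text
tcp gap [-97.4 -77.3] z 244.9 yaw_y 0.19 q [-0.54 -0.01  1.91 -0.    1.25 -0.74] f [-0.6 -0.7  0.1] open 0.3474726129194732
tilt z [-7.e-04  4.e-04 -1.e+00] spin 0.19 x -0.7 y -8.6 z 164.9 t 3.1
```

step_arm(
  commands=[
    {"gripper":0.3,"x":-1,"y":-4,"z":20,"spin":0.2},
    {"gripper":0.3,"x":-1,"y":-4.5,"z":20,"spin":0},
    {"gripper":0.3,"x":0,"y":0,"z":25,"spin":0},
    {"gripper":0.3,"x":0,"y":0,"z":25,"spin":0},
    {"gripper":0.3,"x":0,"y":0,"z":25,"spin":0},
    {"gripper":0.3,"x":0,"y":0,"z":25,"spin":0},
    {"gripper":0.3,"x":0,"y":0,"z":25,"spin":0},
    {"gripper":0.3,"x":0,"y":0,"z":25,"spin":0},
    {"gripper":0.3,"x":0,"y":0,"z":20,"spin":0},
    {"gripper":0.3,"x":0,"y":0,"z":15,"spin":0},
  ],
)

```text
time: 4.1
eef_pos: [0.4996, -0.189, 0.0187]
tcp_rot: [0.634, 0.773, -0.0, -0.001]
contact_force: [-0.2, 0.2, 0.1]
opening: 0.35
finger_force: 0.0
```

Run:
```python
from plant import *
from h import *
goto(get_state(),-106,-46,18,0)
c=read_camera("wrist");cv2.imwrite("pics/w1.png",c["color"][:,:,::-1]);print(c["mount"],c["fx"],c["cx"],c["cy"])
c=read_camera("top");cv2.imwrite("pics/t1.png",cv2.resize(c["color"][120:290,240:410],None,fx=3.5,fy=3.5,interpolation=cv2.INTER_CUBIC)[:,:,::-1])
```

```text
tcp gap [-106.3  -78.9] z 18.7 yaw_y -0.07 q [-0.55  0.29  2.05  0.    0.81 -0.75] f [-0.2  0.2  0.1] open 0.3504063091836198
tilt z [-0.0017  0.0011 -1.    ] spin -0.07 x 32.9 y 0.3 z 0.7 t 4.1
[[ 6.94075755e-04  9.57602850e-01  2.88090785e-01  7.42471968e-02]
 [ 9.99999435e-01 -4.32599851e-04 -9.71278939e-04 -2.94415589e-04]
 [-8.05471449e-04  2.88091297e-01 -9.57602609e-01 -1.28069183e-01]
 [ 0.00000000e+00  0.00000000e+00  0.00000000e+00  1.00000000e+00]] 325.19226210127806 280.8070939748995 212.52994569403737
```

View pics/w1.png

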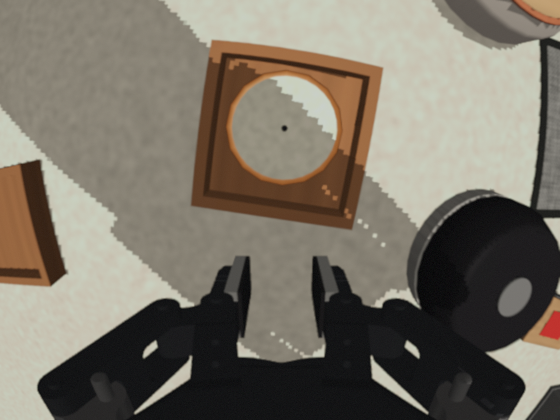

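View pics/t1.png

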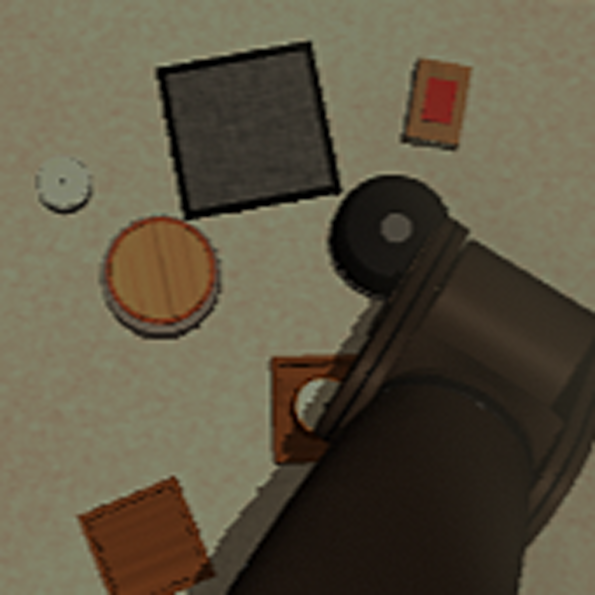

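The wrist view shows the tray ahead of the fingertips. Its near edge runs from (192,206) to (352,228), and the fingertips are at (245,258) and (318,258). The top view agrees. I'll push sideways to square and centre it.

step_arm(
  commands=[
    {"gripper":0.3,"x":4,"y":0,"z":0,"spin":0},
    {"gripper":0.3,"x":4,"y":0,"z":0,"spin":0},
    {"gripper":0.3,"x":3,"y":0,"z":0,"spin":0},
    {"gripper":0.3,"x":2,"y":0,"z":0,"spin":0},
    {"gripper":0.3,"x":2,"y":0,"z":0,"spin":0},
    {"gripper":0.3,"x":2,"y":0,"z":0,"spin":0},
    {"gripper":0.3,"x":2,"y":0,"z":0,"spin":0},
    {"gripper":0.3,"x":2,"y":0,"z":0,"spin":0},
    {"gripper":0.3,"x":2,"y":0,"z":0,"spin":0},
    {"gripper":0.3,"x":2,"y":0,"z":0,"spin":0},
  ],
)

```text
time: 5.2
eef_pos: [0.4958, -0.1651, 0.0206]
tcp_rot: [0.635, 0.772, 0.0, 0.001]
contact_force: [0.6, -1.2, 0.1]
opening: 0.351
finger_force: 0.9
```

```bash
cat >> h.py <<'E'
def wray(c,s,px,z):
    """wrist pixels -> world plane z (m); result mm, gap frame"""
    px=np.atleast_2d(px).astype(float);u=(px[:,0]-c["cx"])/c["fx"];v=(px[:,1]-c["cy"])/c["fy"]
    th=np.hypot(u,v);k=np.sinc(th/np.pi);d=np.c_[u*k,-v*k,-np.cos(th)]
    T=np.array(c["mount"]);M=R.from_quat(s["tcp_rot"]).as_matrix()
    d=d@T[:3,:3].T@M.T; e=M@T[:3,3]+s["eef_pos"]
    P=(e+d*((z-e[2])/d[:,2])[:,None])*1000
    return np.array([g(p[:2]) for p in P])
def wtray(c,s,win):
    H=hsv(c);m=((H[:,:,0]<20)&(H[:,:,1]>120)&(H[:,:,2]>35)).astype(np.uint8)
    b=blob(m,win);P=wray(c,s,cv2.convexHull(b)[:,0,:],.018)
    r=cv2.minAreaRect(P.astype(np.float32));a=r[2]%90;a=a-90 if a>45 else a
    print("TRAY gap",np.round(r[0],1),"yaw",round(a,2),"sides",np.round(r[1],1))
E
python3 - <<'E'
from plant import *
from h import *
s=get_state();goto(s,-106,-46,18,0)
c=read_camera("wrist");cv2.imwrite("pics/w2.png",c["color"][:,:,::-1])
wtray(c,s,(140,10,410,290))
E
```

```text
tcp gap [-105.3  -54.7] z 20.6 yaw_y -0.18 q [-0.52  0.26  2.08 -0.    0.8  -0.71] f [ 0.6 -1.2  0.1] open 0.351018266282384
tilt z [ 1.e-03 -7.e-04 -1.e+00] spin -0.18 x 8.7 y -0.7 z 2.6 t 5.2
TRAY gap [-106.9   -5.9] yaw -5.58 sides [69.5 69. ]
```

View pics/w2.png

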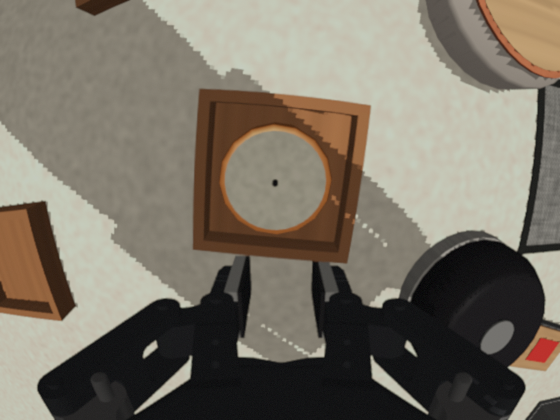

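The tray is in contact with the right finger and has turned to -5.6° (near edge from (193,248) to (347,262)). I'll continue.

step_arm(
  commands=[
    {"gripper":0.3,"x":1,"y":0,"z":1,"spin":0},
    {"gripper":0.3,"x":1,"y":0,"z":1,"spin":0},
    {"gripper":0.3,"x":1,"y":0,"z":0,"spin":0},
    {"gripper":0.3,"x":1,"y":0,"z":0,"spin":0},
    {"gripper":0.3,"x":1,"y":0,"z":0,"spin":0},
    {"gripper":0.3,"x":1,"y":0,"z":0,"spin":0},
    {"gripper":0.3,"x":1,"y":0,"z":0,"spin":0},
    {"gripper":0.3,"x":1,"y":0,"z":0,"spin":0},
    {"gripper":0.3,"x":0,"y":0,"z":0,"spin":0},
    {"gripper":0.3,"x":0,"y":0,"z":0,"spin":0},
  ],
)

```text
time: 6.25
eef_pos: [0.4937, -0.1569, 0.0182]
tcp_rot: [0.635, 0.772, -0.0, -0.0]
contact_force: [1.6, -2.0, 1.3]
opening: 0.351
finger_force: 1.2
```

```bash
cat > look.py <<'E'
import sys
from plant import *
from h import *
a=[float(v) for v in sys.argv[1:5]]
s=get_state();goto(s,*a)
c=read_camera("wrist");wtray(c,s,(140,10,410,290))
if len(sys.argv)>5: cv2.imwrite(f"pics/{sys.argv[5]}.png",c["color"][:,:,::-1])
E
python3 look.py -106 -46 18 0 w3
```

```text
tcp gap [-105.8  -46.2] z 18.2 yaw_y -0.17 q [-0.5   0.26  2.09  0.    0.8  -0.7 ] f [ 1.6 -2.   1.3] open 0.35087090124490994
tilt z [-5.e-04  4.e-04 -1.e+00] spin -0.17 x 0.2 y -0.2 z 0.2 t 6.25
TRAY gap [-109.4    0.9] yaw -1.12 sides [69.4 68.9]
```

step_arm(
  commands=[
    {"gripper":0.3,"x":-4,"y":0,"z":0,"spin":0},
    {"gripper":0.3,"x":-8,"y":0,"z":0,"spin":0},
    {"gripper":0.3,"x":-8,"y":0,"z":-5,"spin":0},
    {"gripper":0.3,"x":0,"y":0,"z":-15,"spin":0},
    {"gripper":0.3,"x":0,"y":0,"z":-20,"spin":0},
    {"gripper":0.3,"x":0,"y":0,"z":-20,"spin":0},
    {"gripper":0.3,"x":0,"y":0,"z":-20,"spin":0},
    {"gripper":0.3,"x":0,"y":-20,"z":-10,"spin":0},
    {"gripper":0.3,"x":0,"y":-20,"z":0,"spin":8},
    {"gripper":0.3,"x":0,"y":-10,"z":0,"spin":8},
  ],
)

```text
time: 7.3
eef_pos: [0.4477, -0.1853, 0.1099]
tcp_rot: [0.739, 0.674, 0.0, 0.001]
contact_force: [0.3, -0.5, -0.6]
opening: 0.349
finger_force: 0.0
```

step_arm(
  commands=[
    {"gripper":0.3,"x":0,"y":0,"z":0,"spin":7.4},
    {"gripper":0.3,"x":0,"y":0,"z":0,"spin":7.4},
    {"gripper":0.3,"x":0,"y":0,"z":0,"spin":7.4},
    {"gripper":0.3,"x":0,"y":0,"z":0,"spin":7.4},
    {"gripper":0.3,"x":0,"y":0,"z":0,"spin":7.4},
    {"gripper":0.3,"x":0,"y":0,"z":0,"spin":7.4},
    {"gripper":0.3,"x":0,"y":0,"z":0,"spin":7.4},
    {"gripper":0.3,"x":0,"y":0,"z":0,"spin":7.4},
    {"gripper":0.3,"x":0,"y":0,"z":0,"spin":7.4},
    {"gripper":0.3,"x":0,"y":0,"z":0,"spin":7.4},
  ],
)

```text
time: 8.3
eef_pos: [0.4486, -0.185, 0.1095]
tcp_rot: [0.996, 0.094, 0.0, 0.0]
contact_force: [0.4, -0.2, 0.4]
opening: 0.345
finger_force: 0.0
```

```bash
python3 look.py -168 0 18 -90 w4; python3 -c "
from h import *
c=cv2.imread('pics/w4.png')"
```

```text
tcp gap [-155.5  -65. ] z 109.5 yaw_y -90.49 q [-0.6   0.03  2.14  0.    0.97  0.78] f [ 0.4 -0.2  0.4] open 0.3454535909665761
tilt z [ 7.e-04 -3.e-04 -1.e+00] spin -0.49 x -12.5 y -65.0 z 91.5 t 8.3
TRAY gap [-108.8   -0.3] yaw -1.78 sides [69.9 68.7]
```

View pics/w4.png

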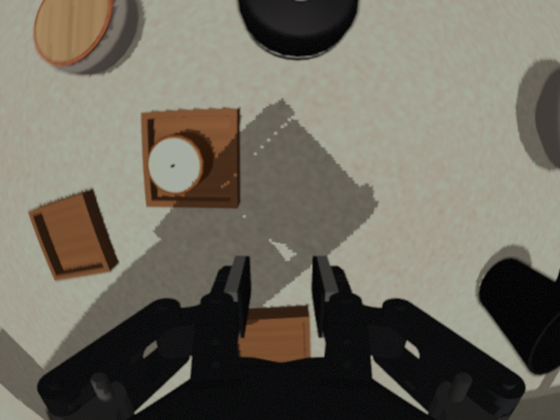

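The wrist view shows the tray at (190,158), standing square. The burner is at (75,30) and the puck at (300,20). The look-alikes at (72,235) and (275,335) are clear of the planned path. Next I'll move behind the tray.

step_arm(
  commands=[
    {"gripper":0.3,"x":-4,"y":-20,"z":0,"spin":-0.5},
    {"gripper":0.3,"x":-4,"y":-20,"z":0,"spin":0},
    {"gripper":0.3,"x":-4,"y":-20,"z":0,"spin":0},
    {"gripper":0.3,"x":-1,"y":-5,"z":10,"spin":0},
    {"gripper":0.3,"x":0,"y":0,"z":15,"spin":0},
    {"gripper":0.3,"x":0,"y":0,"z":20,"spin":0},
    {"gripper":0.3,"x":0,"y":0,"z":20,"spin":0},
    {"gripper":0.3,"x":0,"y":0,"z":15,"spin":0},
    {"gripper":0.3,"x":0,"y":0,"z":10,"spin":0},
    {"gripper":0.3,"x":0,"y":0,"z":0,"spin":0},
  ],
)

```text
time: 9.35
eef_pos: [0.4219, -0.1236, 0.017]
tcp_rot: [0.995, 0.102, -0.001, -0.001]
contact_force: [0.1, 0.1, -0.4]
opening: 0.35
finger_force: 0.0
```

```bash
python3 look.py -145 0 18 -90 w5
```

```text
tcp gap [-169.6    0.5] z 17.0 yaw_y -89.65 q [-0.52  0.11  2.27 -0.    0.77  0.85] f [ 0.1  0.1 -0.4] open 0.35005926963449674
tilt z [-0.0027  0.0015 -1.    ] spin 0.35 x 24.6 y 0.5 z -1.0 t 9.35
TRAY gap [-109.4    0.9] yaw -1.18 sides [69.1 69. ]
```

View pics/w5.png

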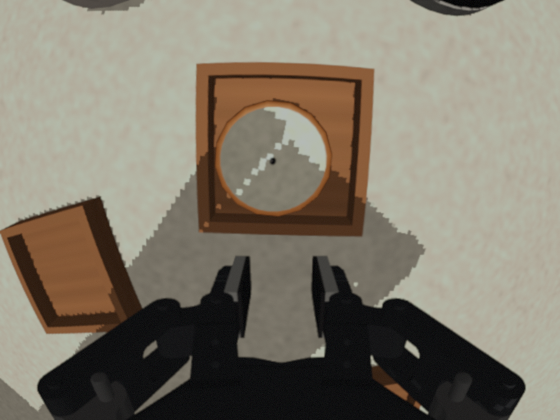

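The tray is centred ahead of the fingertips (near edge from (200,232) to (362,236)). I'll push it forward.

step_arm(
  commands=[
    {"gripper":0.3,"x":4,"y":0,"z":0,"spin":0.3},
    {"gripper":0.3,"x":4,"y":0,"z":-1,"spin":0},
    {"gripper":0.3,"x":3,"y":0,"z":0,"spin":0},
    {"gripper":0.3,"x":2,"y":0,"z":0,"spin":0},
    {"gripper":0.3,"x":2,"y":0,"z":0,"spin":0},
    {"gripper":0.3,"x":2,"y":0,"z":0,"spin":0},
    {"gripper":0.3,"x":3,"y":0,"z":0,"spin":0},
    {"gripper":0.3,"x":3,"y":0,"z":0,"spin":0},
    {"gripper":0.3,"x":3,"y":0,"z":0,"spin":0},
    {"gripper":0.3,"x":3,"y":0,"z":0,"spin":0},
  ],
)

```text
time: 10.4
eef_pos: [0.4513, -0.1179, 0.0192]
tcp_rot: [0.995, 0.099, -0.0, -0.0]
contact_force: [-3.5, -0.6, 2.4]
opening: 0.351
finger_force: 1.7
```

step_arm(
  commands=[
    {"gripper":0.3,"x":3,"y":0,"z":0,"spin":0},
    {"gripper":0.3,"x":3,"y":0,"z":0,"spin":0},
    {"gripper":0.3,"x":3,"y":0,"z":0,"spin":0},
    {"gripper":0.3,"x":3,"y":0,"z":0,"spin":0},
    {"gripper":0.3,"x":2,"y":0,"z":0,"spin":0},
    {"gripper":0.3,"x":2,"y":0,"z":0,"spin":0},
    {"gripper":0.3,"x":1,"y":0,"z":0,"spin":0},
    {"gripper":0.3,"x":0,"y":0,"z":0,"spin":0},
    {"gripper":0.3,"x":0,"y":0,"z":0,"spin":0},
    {"gripper":0.3,"x":0,"y":0,"z":0,"spin":0},
  ],
)

```text
time: 11.4
eef_pos: [0.4683, -0.1148, 0.0195]
tcp_rot: [0.995, 0.099, 0.0, 0.0]
contact_force: [-1.1, -0.5, -0.4]
opening: 0.356
finger_force: 0.1
```

```bash
python3 look.py -100 0 18 -90 w6
```

```text
tcp gap [-122.5   -0. ] z 19.5 yaw_y -89.98 q [-0.45  0.19  2.17  0.    0.78  0.92] f [-1.1 -0.5 -0.4] open 0.35559840255856506
tilt z [ 1.e-03 -2.e-04 -1.e+00] spin 0.02 x 22.5 y -0.0 z 1.5 t 11.4
TRAY gap [-76.7   1.7] yaw 0.04 sides [69.6 69. ]
```

View pics/w6.png

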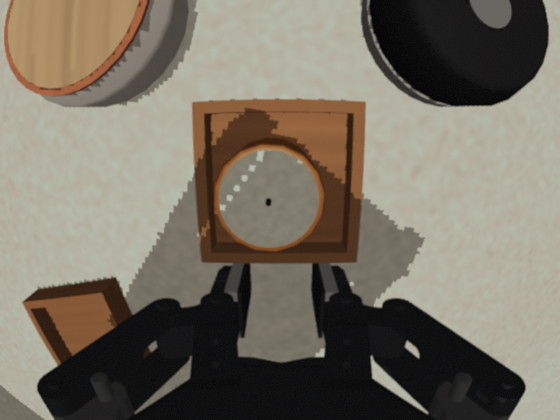

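The tray is now square and 1.7 mm off-axis (front edge from (193,103) to (365,103)), with the burner at upper left and the puck at upper right. I'll check the gap centre in the wrist frame.

Run:
```python
from plant import *
from h import *
from scipy.optimize import least_squares
s=get_state();c=read_camera("wrist");z=c["z_map"]
yy,xx=np.mgrid[:420,:560];u=(xx-c["cx"])/c["fx"];v=(yy-c["cy"])/c["fy"];th=np.hypot(u,v);k=np.tan(th)/np.maximum(th,1e-6)
d=np.stack([u*k,-v*k,-np.ones_like(u)],-1)*z[...,None]
T=np.array(c["mount"]);M=R.from_quat(s["tcp_rot"]).as_matrix()
W=((d.reshape(-1,3)@T[:3,:3].T+T[:3,3])@M.T+s["eef_pos"])*1000
G=np.c_[(W[:,:2]-GAP)@X,(W[:,:2]-GAP)@Y,W[:,2]].reshape(420,560,3)
print("table z",np.median(G[150:200,420:500,2]),"rim",G[108,280],G[255,280])
for n,sl,c0 in(("burner",(slice(0,115),slice(0,200)),(0,78)),("puck",(slice(0,115),slice(355,560)),(0,-78))):
  for lo,hi in((6,16),(16,26),(26,36)):
    P=G[sl].reshape(-1,3);P=P[(P[:,2]>lo)&(P[:,2]<hi)]
    if len(P)<20: print(n,lo,len(P));continue
    f=lambda q:np.hypot(P[:,0]-q[0],P[:,1]-q[1])-q[2]
    r=least_squares(f,[*c0,40],loss="soft_l1");r2=least_squares(lambda q:f([*q,40]),c0,loss="soft_l1")
    print(n,lo,len(P),r.x.round(1),r2.x.round(1),"max|y| inner",np.abs(P[:,1]).min().round(1))
```

```text
table z -0.5821200811506679 rim [-45.42702478   1.07679546  18.5275545 ] [-107.6867576     1.05300345   17.61206965]
burner 6 521 [ 0.  80.5 39.8] [ 0.2 80.6] max|y| inner 34.6
burner 16 1232 [-0.9 79.4 38.7] [ 0.  80.5] max|y| inner 33.3
burner 26 2257 [-0.3 79.8 38.4] [ 1.1 80.9] max|y| inner 39.9
puck 6 975 [  0.2 -75.9  39.9] [  0.3 -75.9] max|y| inner 31.0
puck 16 1225 [ -1.2 -74.3  38.2] [  0.1 -75.8] max|y| inner 28.5
puck 26 2348 [ -0.1 -75.2  38.3] [  1.4 -76.3] max|y| inner 35.5
```

In the wrist frame the gap centre is at y≈+2.3 mm and the tray at +1.7 mm, so it is centred within 1 mm and square. I'll continue straight.

step_arm(
  commands=[
    {"gripper":0.3,"x":2,"y":0,"z":0,"spin":0},
    {"gripper":0.3,"x":3,"y":0,"z":0,"spin":0},
    {"gripper":0.3,"x":4,"y":0,"z":0,"spin":0},
    {"gripper":0.3,"x":4,"y":0,"z":0,"spin":0},
    {"gripper":0.3,"x":4,"y":0,"z":0,"spin":0},
    {"gripper":0.3,"x":4,"y":0,"z":0,"spin":0},
    {"gripper":0.3,"x":4,"y":0,"z":0,"spin":0},
    {"gripper":0.3,"x":4,"y":0,"z":0,"spin":0},
    {"gripper":0.3,"x":3,"y":0,"z":0,"spin":0},
    {"gripper":0.3,"x":2,"y":0,"z":0,"spin":0},
  ],
)

```text
time: 12.5
eef_pos: [0.5016, -0.108, 0.0193]
tcp_rot: [0.995, 0.099, 0.0, 0.0]
contact_force: [-5.2, -1.3, 3.0]
opening: 0.35
finger_force: 2.1
```

```bash
sed -i 's/(140,10,410,290)/(185,10,390,290)/' look.py; python3 look.py -100 0 18 -90 w7
```

```text
tcp gap [-88.5   0.1] z 19.3 yaw_y -89.97 q [-0.41  0.25  2.1   0.    0.8   0.96] f [-5.2 -1.3  3. ] open 0.35024828375451694
tilt z [ 0. -0. -1.] spin 0.03 x -11.5 y 0.1 z 1.3 t 12.5
TRAY gap [-42.8   1.8] yaw 0.19 sides [69.3 69.3]
```

View pics/w7.png

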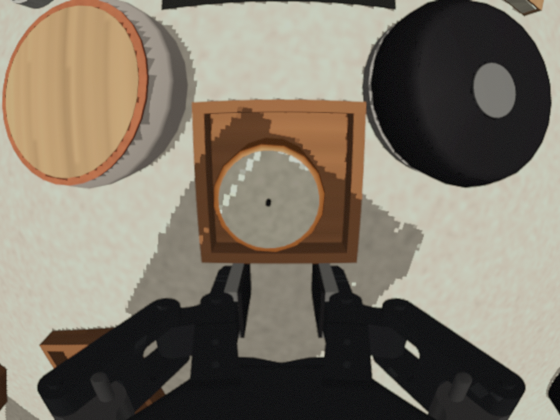

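Front corners at (193,103) and (365,103) sit evenly between the burner's base (about 190) and the puck's (about 370). Before the fingers enter the gap, I'll check the finger linkage's width below obstacle height, using depth.

Run:
```python
from plant import *
from h import *
s=get_state();c=read_camera("wrist");z=c["z_map"]
yy,xx=np.mgrid[:420,:560];u=(xx-c["cx"])/c["fx"];v=(yy-c["cy"])/c["fy"];th=np.hypot(u,v);k=np.tan(th)/np.maximum(th,1e-6)
d=np.stack([u*k,-v*k,-np.ones_like(u)],-1)*z[...,None]
T=np.array(c["mount"]);P=(d.reshape(-1,3)@T[:3,:3].T+T[:3,3])*1000; P=P.reshape(420,560,3)[262:]
V=hsv(c)[262:,:,2]; H=19.3-P[...,2]  # height above table
for lo in range(4,120,8):
    m=(V<60)&(H>=lo)&(H<lo+8)&(np.abs(P[...,1])<80)&(P[...,0]<14)&(P[...,0]>-20)
    if m.sum()>5: print(lo,m.sum(),"y",np.percentile(P[m][:,1],[1,99]).round(1),"x max",np.percentile(P[m][:,0],99).round(1))
```

```text
4 53 y [-15.8  24.5] x max 7.3
12 312 y [-28.5  27.1] x max 11.0
20 443 y [-28.7  27.1] x max 11.4
28 504 y [-28.7  27.2] x max 11.1
36 678 y [-18.   20.8] x max 11.4
44 1021 y [-40.2  38.7] x max 13.7
52 2857 y [-47.6  45.9] x max 13.6
60 4404 y [-50.2  48.5] x max 12.5
68 2251 y [-54.7  52.9] x max 12.6
76 4636 y [-57.4  55.5] x max 12.6
84 4699 y [-60.9  59.1] x max 12.6
92 7506 y [-62.9  61.4] x max 13.2
100 4266 y [-63.9  62.7] x max 13.6
```

At 45 to 52 mm height the linkage spans about ±40 mm, which is too close to the obstacles' tops. I'll back off, narrow the fingers, raise slightly and centre on the gap.

step_arm(
  commands=[
    {"gripper":0.3,"x":-4,"y":0,"z":0,"spin":0},
    {"gripper":0.3,"x":-4,"y":0,"z":0,"spin":0},
    {"gripper":0.7,"x":0,"y":-2,"z":-3,"spin":0},
    {"gripper":0.7,"x":0,"y":0,"z":-2,"spin":0},
    {"gripper":0.7,"x":0,"y":0,"z":0,"spin":0},
    {"gripper":0.7,"x":0,"y":0,"z":0,"spin":0},
    {"gripper":0.7,"x":0,"y":0,"z":0,"spin":0},
    {"gripper":0.7,"x":0,"y":0,"z":0,"spin":0},
    {"gripper":0.7,"x":0,"y":0,"z":0,"spin":0},
    {"gripper":0.7,"x":0,"y":0,"z":0,"spin":0},
  ],
)

```text
time: 13.6
eef_pos: [0.493, -0.1077, 0.0243]
tcp_rot: [0.995, 0.099, -0.0, -0.0]
contact_force: [1.0, -0.2, 0.5]
opening: 0.153
finger_force: 0.0
```

```bash
cat > wid.py <<'E'
from plant import *
from h import *
s=get_state();c=read_camera("wrist");z=c["z_map"]
yy,xx=np.mgrid[:420,:560];u=(xx-c["cx"])/c["fx"];v=(yy-c["cy"])/c["fy"];th=np.hypot(u,v);k=np.tan(th)/np.maximum(th,1e-6)
d=np.stack([u*k,-v*k,-np.ones_like(u)],-1)*z[...,None]
T=np.array(c["mount"]);P=(d.reshape(-1,3)@T[:3,:3].T+T[:3,3])*1000; P=P.reshape(420,560,3)[262:]
V=hsv(c)[262:,:,2]; H=s["eef_pos"][2]*1000-P[...,2]
for lo in range(4,76,6):
    m=(V<60)&(H>=lo)&(H<lo+6)&(np.abs(P[...,1])<80)&(P[...,0]<14)&(P[...,0]>-20)
    if m.sum()>5: print(lo,m.sum(),"y",np.percentile(P[m][:,1],[1,99]).round(1),"x max",np.percentile(P[m][:,0],99).round(1))
E
python3 wid.py; python3 look.py -88 2 23 -90
```

```text
10 13 y [-7.4 -7.3] x max 5.4
16 132 y [-19.4  18.3] x max 10.8
22 271 y [-20.2  18.7] x max 11.4
28 289 y [-20.3  18.6] x max 11.3
34 319 y [-20.2  18.7] x max 11.4
40 175 y [-19.9  18.3] x max 11.4
46 628 y [-23.4  22.2] x max 12.7
52 1288 y [-35.4  31.8] x max 13.7
58 2053 y [-40.4  38.6] x max 13.6
64 4057 y [-43.   41.3] x max 12.5
70 2075 y [-47.6  45.6] x max 12.6
tcp gap [-96.8   2.1] z 24.3 yaw_y -89.98 q [-0.42  0.22  2.12  0.    0.8   0.96] f [0.6 0.3 0.1] open 0.14597306380878755
tilt z [-1.e-04  1.e-04 -1.e+00] spin 0.02 x 8.8 y 0.1 z 1.3 t 13.65
TRAY gap [-42.1   1.8] yaw 0.05 sides [69.2 69.2]
```

step_arm(
  commands=[
    {"gripper":0.7,"x":3,"y":0,"z":2,"spin":0},
    {"gripper":0.7,"x":3,"y":0,"z":2,"spin":0},
    {"gripper":0.7,"x":2,"y":0,"z":0,"spin":0},
    {"gripper":0.7,"x":2,"y":0,"z":0,"spin":0},
    {"gripper":0.7,"x":3,"y":0,"z":0,"spin":0},
    {"gripper":0.7,"x":4,"y":0,"z":0,"spin":0},
    {"gripper":0.7,"x":4,"y":0,"z":0,"spin":0},
    {"gripper":0.7,"x":4,"y":0,"z":0,"spin":0},
    {"gripper":0.7,"x":3,"y":0,"z":0,"spin":0},
    {"gripper":0.7,"x":2,"y":0,"z":0,"spin":0},
  ],
)

```text
time: 14.7
eef_pos: [0.5228, -0.1017, 0.0203]
tcp_rot: [0.995, 0.099, -0.0, -0.0]
contact_force: [-2.0, 0.0, 0.9]
opening: 0.154
finger_force: 0.8
```

```bash
python3 look.py 49 2 20 -90
```

```text
tcp gap [-66.4   2.2] z 20.3 yaw_y -89.97 q [-0.38  0.28  2.05  0.    0.81  0.99] f [-2.   0.   0.9] open 0.15386884776340545
tilt z [-0.  0. -1.] spin 0.03 x 115.4 y 0.2 z 0.3 t 14.7
TRAY gap [-20.7   1.6] yaw 0.1 sides [69.2 69.5]
```

Straight and square. I'll keep going.

step_arm(
  commands=[
    {"gripper":0.7,"x":2,"y":0,"z":0,"spin":0},
    {"gripper":0.7,"x":3,"y":0,"z":0,"spin":0},
    {"gripper":0.7,"x":4,"y":0,"z":0,"spin":0},
    {"gripper":0.7,"x":4,"y":0,"z":0,"spin":0},
    {"gripper":0.7,"x":4,"y":0,"z":0,"spin":0},
    {"gripper":0.7,"x":4,"y":0,"z":0,"spin":0},
    {"gripper":0.7,"x":4,"y":0,"z":0,"spin":0},
    {"gripper":0.7,"x":4,"y":0,"z":0,"spin":0},
    {"gripper":0.7,"x":3,"y":0,"z":0,"spin":0},
    {"gripper":0.7,"x":2,"y":0,"z":0,"spin":0},
  ],
)

```text
time: 15.75
eef_pos: [0.5561, -0.0951, 0.0204]
tcp_rot: [0.995, 0.099, -0.0, 0.0]
contact_force: [-3.5, -0.5, 1.5]
opening: 0.153
finger_force: 1.7
```

```bash
python3 look.py 49 2 20 -90
```

```text
tcp gap [-32.5   2.1] z 20.4 yaw_y -89.96 q [-0.35  0.34  1.97 -0.    0.83  1.02] f [-3.5 -0.5  1.5] open 0.15256408854603487
tilt z [-1.e-04 -1.e-04 -1.e+00] spin 0.04 x 81.5 y 0.1 z 0.4 t 15.75
TRAY gap [13.1  1.8] yaw 0.04 sides [69.9 70. ]
```

step_arm(
  commands=[
    {"gripper":0.7,"x":3,"y":0,"z":0,"spin":0},
    {"gripper":0.7,"x":4,"y":0,"z":0,"spin":0},
    {"gripper":0.7,"x":4,"y":0,"z":0,"spin":0},
    {"gripper":0.7,"x":4,"y":0,"z":0,"spin":0},
    {"gripper":0.7,"x":5,"y":0,"z":0,"spin":0},
    {"gripper":0.7,"x":5,"y":0,"z":0,"spin":0},
    {"gripper":0.7,"x":5,"y":0,"z":0,"spin":0},
    {"gripper":0.7,"x":4,"y":0,"z":0,"spin":0},
    {"gripper":0.7,"x":4,"y":0,"z":0,"spin":0},
    {"gripper":0.7,"x":3,"y":0,"z":0,"spin":0},
  ],
)

```text
time: 16.8
eef_pos: [0.5963, -0.087, 0.0203]
tcp_rot: [0.995, 0.099, 0.0, -0.0]
contact_force: [-2.8, 0.2, 2.1]
opening: 0.15
finger_force: 1.4
```

step_arm(
  commands=[
    {"gripper":0.7,"x":4,"y":0,"z":0,"spin":0},
    {"gripper":0.7,"x":4,"y":0,"z":0,"spin":0},
    {"gripper":0.7,"x":4,"y":0,"z":0,"spin":0},
    {"gripper":0.7,"x":4,"y":0,"z":0,"spin":0},
    {"gripper":0.7,"x":4,"y":0,"z":0,"spin":0},
    {"gripper":0.7,"x":4,"y":0,"z":0,"spin":0},
    {"gripper":0.7,"x":4,"y":0,"z":0,"spin":0},
    {"gripper":0.7,"x":4,"y":0,"z":0,"spin":0},
    {"gripper":0.7,"x":3,"y":0,"z":0,"spin":0},
    {"gripper":0.7,"x":2,"y":0,"z":0,"spin":0},
  ],
)

```text
time: 17.8
eef_pos: [0.6326, -0.0798, 0.0203]
tcp_rot: [0.995, 0.099, 0.0, 0.0]
contact_force: [-2.9, -0.8, 1.5]
opening: 0.151
finger_force: 1.4
```

```bash
python3 look.py 49 2 20 -90 w8
```

```text
tcp gap [45.5  2.2] z 20.3 yaw_y -89.97 q [-0.28  0.47  1.79 -0.    0.88  1.09] f [-2.9 -0.8  1.5] open 0.15115245794288396
tilt z [ 1.e-04 -0.e+00 -1.e+00] spin 0.03 x 3.5 y 0.2 z 0.3 t 17.8
TRAY gap [91.2  1.9] yaw 0.07 sides [69.9 69.3]
```

View pics/w8.png

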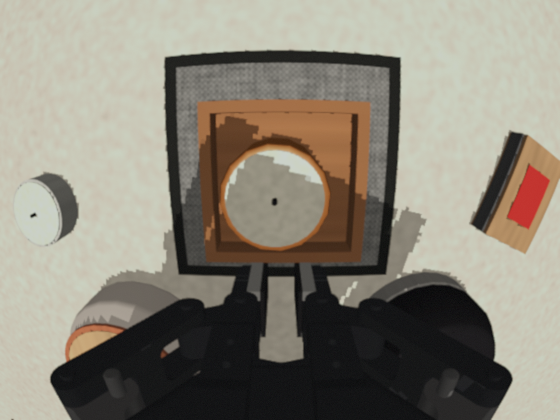

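The tray (198–370, 100–262) lies within the pad (165–400, 55–273), with the candle standing. I'll push 4 mm more, then back off and lift.

step_arm(
  commands=[
    {"gripper":0.7,"x":2,"y":0,"z":0,"spin":0},
    {"gripper":0.7,"x":2,"y":0,"z":0,"spin":0},
    {"gripper":0.7,"x":0,"y":0,"z":0,"spin":0},
    {"gripper":0.7,"x":-3,"y":0,"z":0,"spin":0},
    {"gripper":0.7,"x":-5,"y":0,"z":0,"spin":0},
    {"gripper":0.7,"x":-5,"y":0,"z":0,"spin":0},
    {"gripper":0.7,"x":0,"y":0,"z":-10,"spin":0},
    {"gripper":0.7,"x":0,"y":0,"z":-25,"spin":0},
    {"gripper":0.7,"x":0,"y":0,"z":-30,"spin":0},
    {"gripper":0.7,"x":0,"y":0,"z":-30,"spin":0},
  ],
)

```text
time: 18.85
eef_pos: [0.6234, -0.0816, 0.117]
tcp_rot: [0.995, 0.099, 0.0, 0.0]
contact_force: [0.1, -0.8, -0.3]
opening: 0.148
finger_force: 0.0
```

step_arm(
  commands=[
    {"gripper":0.7,"x":-5,"y":0,"z":-20,"spin":0},
    {"gripper":0.7,"x":-10,"y":0,"z":-10,"spin":0},
    {"gripper":0.7,"x":-20,"y":0,"z":0,"spin":0},
    {"gripper":0.7,"x":-20,"y":0,"z":0,"spin":0},
    {"gripper":0.7,"x":-20,"y":0,"z":0,"spin":0},
    {"gripper":0.7,"x":-20,"y":0,"z":0,"spin":0},
    {"gripper":0.7,"x":-10,"y":0,"z":0,"spin":0},
    {"gripper":0.7,"x":0,"y":0,"z":0,"spin":0},
    {"gripper":0.7,"x":0,"y":0,"z":0,"spin":0},
    {"gripper":0.7,"x":0,"y":0,"z":0,"spin":0},
  ],
)

```text
time: 19.85
eef_pos: [0.5214, -0.1023, 0.1458]
tcp_rot: [0.995, 0.099, 0.001, 0.0]
contact_force: [1.3, -0.0, 0.3]
opening: 0.152
finger_force: 0.0
```

Run:
```python
from plant import *
from h import *
s=get_state();print(s["eef_pos"],s["contact_force"],s["time"])
c=read_camera("wrist");cv2.imwrite("pics/w9.png",c["color"][:,:,::-1])
t=read_camera("top");r=tray(t,(285,125,345,190));print("top tray",g(r[0]),r[1]-11.3,r[2])
```

```text
[ 0.52138365 -0.10228982  0.14579049] [ 1.32743721 -0.03004899  0.26789361] 19.85
top tray [93.22349345 -0.70398114] 0.03862972259521413 (74.07103729248047, 69.84451293945312)
```

View pics/w9.png

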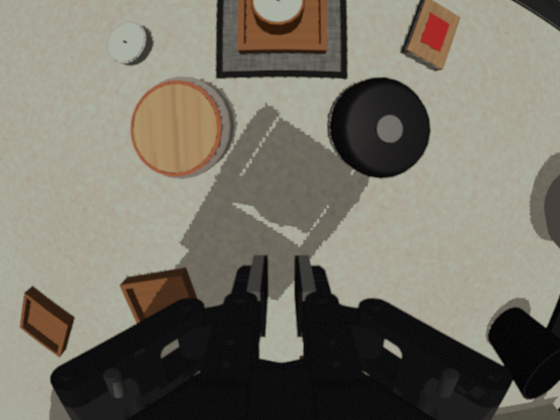

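The tray is on the pad at (283,25) with the candle standing, everything else is in place and the robot is clear. The top camera puts the tray's centre at (93, -1) mm, against (95, 0) for the pad's centre.

```bash
python3 -c "
from plant import *
print(sign_off())"
```

```text
the job is handed in; nothing more can be done
None
```

I pushed the tray through the gap onto the dark pad, within about 2 mm of its centre, with the candle still standing and nothing else moved, and handed the job in at about 20 s.

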